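# Load the steriliser rack in reverse order

## Robot

A 6-joint arm with a two-finger parallel gripper is mounted at the origin on the work surface. World frame = base frame: x ahead of the robot, y to its left, z up, the work surface at z = 0. Lengths are in m, angles in rad, forces in N, time in s.
With the tool pointing down it reaches from about 0.3 to 0.775 m from the base axis. Payload 14.6 kg.
Tool frame: the origin (TCP) lies at the very end of the fingers, on their centre line; the grasp point (between the pads) lies 19 mm behind it; z points along the fingers, y is the line along which they close (so a half turn about z gives the same grasp; the last joint's range is limited). The gripper opens to 94 mm and grips with 3 to 60 N. Pads are 16 mm wide; open, the fingers measure 119 mm over their backs; the gripper's body (75 mm by 177 mm) begins 78 mm behind the grasp point.
Start: joints at [1.255, 0.3, 1.521, -0, 1.321, -0.067], TCP at [0.135, 0.533, 0.205] pointing down, gripper open.
Joint ranges: [-3.03, 3.03], [-0.79, 2.21], [0.23, 2.52], [-1.04, 4.18], [0, 3.07], [-2.55, 2.55]. Speed limits (rad/s): [2.22, 2.22, 2.57, 3.14, 3.14, 3.14].

## Interface

Orientations are given as [roll, pitch, yaw] about the fixed x, y, z axes, in that order (R = Rz(yaw) Ry(pitch) Rx(roll)).
In Python, from station import ctrl, camera, camera_info, finder gives the robot as it stands.
- The arm moves only by the tool carry_out, never from a script. Its argument "motion" is a list of rows, each a list of 2 entries, a list of its own where there are three numbers: the shift along the tool's x, y, z as a fraction of full scale, then the turn about the tool's z as a fraction of full scale. A call has 1 to 12 rows; each row is the pose to reach, as a shift and turn from the pose commanded when the call began, along the tool's axes at that moment, turning the shorter way round; what a row does not reach only later rows make up. Full scale, the value 1, is 200 mm for a shift and 360 degrees for a turn. A row lasts 1/10 s, in which the tool goes at most 50 mm and 8.59 degrees, less where a joint would pass 70% of its speed; a pose out of reach is approached as far as the arm can. A call with a number of a shift or a turn outside -1 to 1 is refused whole. A call with a gripper value outside its range is refused whole. "hand" is the closure, from -1 (fully open) to 1 (shut), set as the call begins (left out, the last holds). The fingers move at their own pace and stop on an object; "force" is the grip in N (left out, the last holds). Time passes only in rows, so rows that repeat a pose let the fingers close. It gives the time, the measured TCP pose, the force, the opening and the grip force at its end, in the units of the state.
- ctrl.get_obs(): the state, without advancing time (a new reading comes with each control period).
- camera(name): name is "scene" or "top"; returns (picture, depth): 420x560x3 uint8, blue, green, red; 420x560 float32, m along the optical axis (not along the pixel's ray), 0 where there is no reading.
- camera_info(name): a dict with "camera_matrix" (3x3 intrinsics, pixels), "dist_coeffs" ([k1, k2, p1, p2, k3] as OpenCV has them; the pictures are not rectified), "origin" and "attitude" of the camera in the world. Camera axes: x right, y down, z forward; pixel columns grow to the right and rows downward; lengths in m; the calibration is good to about 2 mm. A picture is of the moment at which its call begins. camera_info takes no time and is no camera call.
- ctrl.hand_in(): hands the job in; it is judged then, once.
Trained networks look in the newest picture that a camera, given by its name, has taken for a name from the list of things; names that differ only in an ending like _2 or _b are one class to them, and where a whole thing is asked for, a point or a joint stands for the part that bears it (a point fixed in the world has none). Each returns a list of dicts, best first, with "conf" (0 to 1); they miss things now and then, are a little off and sometimes report something else, mostly with a low value. They report only what shows in the picture. A call takes as long as a camera call. They do not tell look-alikes from the thing itself.
- finder.boxes_of(camera, query): "location" ([column, row] in pixels, amid what is visible of it).
- finder.cut_out(camera, query): "mask" (420x560 bool, what is visible of it) and "location" ([column, row] in pixels, amid what is visible of it).
- finder.pinpoint(camera, query): "location" ([column, row] in pixels: a listed point, or the origin of a listed thing).
The state is a dict: "time_s": time; "qpos": joint angles; "joint_vel": joint speeds; "tau": joint torques, N m; "ee_pos": TCP position; "eef_rot": TCP orientation; "force": force on the tool from outside, world axes, zero at the start; "moment": the same for the moment, N m; "grip_width": finger opening in m; "grip_force": force on a finger pad.
Only numpy, scipy, OpenCV 4.12 (cv2) and the standard library are available. Lean on these libraries where they do the work, as an engineer would, in place of code of your own. Each camera call takes 0.05 s, during which the arm holds its last target. There are 200 camera calls.

## Task

Move the four lidded pots one by one from the draining rack into the four cells of the steriliser rack, in reverse order: the pot nearest the draining rack's teal end goes into the cell farthest from the steriliser rack's teal end, and so on, until the last pot of the row stands nearest the teal end. Set each pot down gently, upright and flat on the floor of its cell, let all go, and do not tip any pot or push the jar, tub and glass dish away.

Things in the scene. Friction and masses are not known exactly. Their poses are not given: they have to be found in the camera images.
- drain_rack: Draining rack, fixed: flat steel tray 80 mm (x) by 290 mm (y), 8 mm thick, with a 22 mm high teal end block at its +y end and a 14 mm high steel lip at the other. Four square coloured mats lie in a row on it at y = +99, +33, -33, -99 mm. Origin: centre of underside, z up. Left or right of the robot, turned up to 15 degrees: its teal end is towards world +y (robot's left).
- ster_rack: Steriliser rack, fixed: aluminium, 72 mm (x) by 270 mm (y), a row of four open cells, empty at the start, centred at x = 0, y = +99, +33, -33, -99 mm. Cells are 60 x 60 mm inside, floor 8 mm and wall tops 18 mm above the origin, walls 6 mm thick. A 22 mm high teal end block adjoins the +y end. Origin: centre of underside, z up. Turned up to 15 degrees; teal end towards world +y.
- pot_red: Loose upright round pot with a fixed red lid: straight sides 40 mm across, 56 mm high, pale grey below 40 mm, red above, topped by a red knob 16 mm across and 8 mm high (64 mm in all). 0.09 to 0.19 kg. Origin: centre of underside, z up; its yaw means nothing. Starts within 5 mm of the centre of the red mat, on it (11 mm above the counter). Grip the sides anywhere.
- pot_yellow: Loose upright round pot with a fixed yellow lid: straight sides 40 mm across, 56 mm high, pale grey below 40 mm, yellow above, topped by a yellow knob 16 mm across and 8 mm high (64 mm in all). 0.09 to 0.19 kg. Origin: centre of underside, z up; its yaw means nothing. Starts within 5 mm of the centre of the yellow mat, on it (11 mm above the counter). Grip the sides anywhere.
- pot_blue: Loose upright round pot with a fixed blue lid: straight sides 40 mm across, 56 mm high, pale grey below 40 mm, blue above, topped by a blue knob 16 mm across and 8 mm high (64 mm in all). 0.09 to 0.19 kg. Origin: centre of underside, z up; its yaw means nothing. Starts within 5 mm of the centre of the blue mat, on it (11 mm above the counter). Grip the sides anywhere.
- pot_black: Loose upright round pot with a fixed black lid: straight sides 40 mm across, 56 mm high, pale grey below 40 mm, black above, topped by a black knob 16 mm across and 8 mm high (64 mm in all). 0.09 to 0.19 kg. Origin: centre of underside, z up; its yaw means nothing. Starts within 5 mm of the centre of the black mat, on it (11 mm above the counter). Grip the sides anywhere.
- mat_red: Flat square red mat, 58 by 58 mm, 3 mm thick, fixed on the draining rack (underside 8 mm above the counter) under the red pot; it stays there, and shows where in the row that pot began. Origin: centre of the underside; axes parallel to the draining rack's.
- mat_yellow: Flat square yellow mat, 58 by 58 mm, 3 mm thick, fixed on the draining rack (underside 8 mm above the counter) under the yellow pot; it stays there, and shows where in the row that pot began. Origin: centre of the underside; axes parallel to the draining rack's.
- mat_blue: Flat square blue mat, 58 by 58 mm, 3 mm thick, fixed on the draining rack (underside 8 mm above the counter) under the blue pot; it stays there, and shows where in the row that pot began. Origin: centre of the underside; axes parallel to the draining rack's.
- mat_black: Flat square black mat, 58 by 58 mm, 3 mm thick, fixed on the draining rack (underside 8 mm above the counter) under the black pot; it stays there, and shows where in the row that pot began. Origin: centre of the underside; axes parallel to the draining rack's.
- bur_jar: Bystander, to be left alone: loose clear jar with a teal lid, 88 mm across, 101 mm high. Origin: centre of the underside.
- soak_tub: Bystander, to be left alone: loose pale grey lidded tub, 92 mm across (110 mm over its lugs), 64 mm high. Origin: centre of the underside.
- glass_dish: Bystander, to be left alone: loose small clear glass dish, 38 mm across, 28 mm high. Origin: centre of the underside.
Things that resemble listed ones, but are neither listed nor needed, are in the scene too. Leave any green look-alike of the pot_blue alone.

How it is judged:
At the end, for the whole second after the job is handed in: Each pot stands upright (within 4.5 degrees), at rest, flat on the floor of its own steriliser rack cell (within 12.5 mm of its centre along x and y, 3.5 mm in height): the pot whose mat lies at y on the draining rack is in the cell at -y of the steriliser rack (((y of mat_red in the frame of drain_rack between 0.079 and 0.119 m and y of pot_red in the frame of ster_rack between -0.1115 and -0.0865 m) or (y of mat_red in the frame of drain_rack between 0.013 and 0.053 m and y of pot_red in the frame of ster_rack between -0.0455 and -0.0205 m) or (y of mat_red in the frame of drain_rack between -0.053 and -0.013 m and y of pot_red in the frame of ster_rack between 0.0205 and 0.0455 m) or (y of mat_red in the frame of drain_rack between -0.119 and -0.079 m and y of pot_red in the frame of ster_rack between 0.0865 and 0.1115 m)) and x of pot_red in the frame of ster_rack between -0.0125 and 0.0125 m and z of pot_red in the frame of ster_rack between 0.005 and 0.0115 m and angle between each of pot_red, pot_yellow, pot_blue, pot_black's own z axis and vertical below 0.08 rad and linear speed of each of pot_red, pot_yellow, pot_blue, pot_black below 0.03 m/s and angular speed of each of pot_red, pot_yellow, pot_blue, pot_black below 0.3 rad/s and ((y of mat_yellow in the frame of drain_rack between 0.079 and 0.119 m and y of pot_yellow in the frame of ster_rack between -0.1115 and -0.0865 m) or (y of mat_yellow in the frame of drain_rack between 0.013 and 0.053 m and y of pot_yellow in the frame of ster_rack between -0.0455 and -0.0205 m) or (y of mat_yellow in the frame of drain_rack between -0.053 and -0.013 m and y of pot_yellow in the frame of ster_rack between 0.0205 and 0.0455 m) or (y of mat_yellow in the frame of drain_rack between -0.119 and -0.079 m and y of pot_yellow in the frame of ster_rack between 0.0865 and 0.1115 m)) and x of pot_yellow in the frame of ster_rack between -0.0125 and 0.0125 m and z of pot_yellow in the frame of ster_rack between 0.005 and 0.0115 m and ((y of mat_blue in the frame of drain_rack between 0.079 and 0.119 m and y of pot_blue in the frame of ster_rack between -0.1115 and -0.0865 m) or (y of mat_blue in the frame of drain_rack between 0.013 and 0.053 m and y of pot_blue in the frame of ster_rack between -0.0455 and -0.0205 m) or (y of mat_blue in the frame of drain_rack between -0.053 and -0.013 m and y of pot_blue in the frame of ster_rack between 0.0205 and 0.0455 m) or (y of mat_blue in the frame of drain_rack between -0.119 and -0.079 m and y of pot_blue in the frame of ster_rack between 0.0865 and 0.1115 m)) and x of pot_blue in the frame of ster_rack between -0.0125 and 0.0125 m and z of pot_blue in the frame of ster_rack between 0.005 and 0.0115 m and ((y of mat_black in the frame of drain_rack between 0.079 and 0.119 m and y of pot_black in the frame of ster_rack between -0.1115 and -0.0865 m) or (y of mat_black in the frame of drain_rack between 0.013 and 0.053 m and y of pot_black in the frame of ster_rack between -0.0455 and -0.0205 m) or (y of mat_black in the frame of drain_rack between -0.053 and -0.013 m and y of pot_black in the frame of ster_rack between 0.0205 and 0.0455 m) or (y of mat_black in the frame of drain_rack between -0.119 and -0.079 m and y of pot_black in the frame of ster_rack between 0.0865 and 0.1115 m)) and x of pot_black in the frame of ster_rack between -0.0125 and 0.0125 m and z of pot_black in the frame of ster_rack between 0.005 and 0.0115 m); the robot touches nothing.
It fails at once if a pot is tipped over (more than 40 degrees) (angle between any of pot_red, pot_yellow, pot_blue, pot_black's own z axis and vertical above 0.7 rad).
It fails at once if a pot is dropped or flung into the steriliser rack (faster than 0.5 m/s just above a cell's floor, a fall of some 13 mm) ((linear speed of pot_red above 0.5 m/s and height (world z) of pot_red below 0.028 m and horizontal distance between pot_red and ster_rack below 0.125 m) or (linear speed of pot_yellow above 0.5 m/s and height (world z) of pot_yellow below 0.028 m and horizontal distance between pot_yellow and ster_rack below 0.125 m) or (linear speed of pot_blue above 0.5 m/s and height (world z) of pot_blue below 0.028 m and horizontal distance between pot_blue and ster_rack below 0.125 m) or (linear speed of pot_black above 0.5 m/s and height (world z) of pot_black below 0.028 m and horizontal distance between pot_black and ster_rack below 0.125 m)).
It fails at once if the jar, the tub or the glass dish is pushed away (more than 40 mm) (distance of any of bur_jar, soak_tub, glass_dish from where it was at the start of the episode above 0.04 m).
It also fails if it takes over 96 s, if anything falls off the work surface, if the arm or the gripper's body presses on something with over 40 N, if the wrist force passes 120 N, or if a joint passes its speed limit or range.

## Working session

There is one attempt and no reset: what is moved stays moved. The work goes in short steps, Python scripts to look and compute and a tool call to move; the robot and the scene stay as the last step left them, time stands still between calls to the robot, and variables do not carry over. Pictures are saved under pics/ and viewed, at most 14 in all, crops included, and the job is handed in when it is done.

Besides the shell and the picture viewer there is one more tool, called after "Request:" as name([rows], argument=value, ...), one row to a line, values as JSON. carry_out: Moves the arm, as the interface text tells. Its arguments: {"type":"object","properties":{"motion":{"type":"array","items":{"type":"array"}},"hand":{"type":"number"},"force":{"type":"number"}},"required":["motion"]}

```bash
mkdir -p pics; cat > h.py <<'E'
import numpy as np, cv2
from scipy.spatial.transform import Rotation as Rn
from station import ctrl, camera, camera_info, finder
def att(i):
    a=np.array(i["attitude"],float)
    return a if a.shape==(3,3) else (Rn.from_euler('xyz',a).as_matrix() if a.size==3 else None)
def ray(name,px):
    i=camera_info(name); K=np.array(i["camera_matrix"],float); d=np.array(i["dist_coeffs"],float)
    p=cv2.undistortPoints(np.array(px,float).reshape(-1,1,2),K,d).reshape(-1,2)
    r=np.c_[p,np.ones(len(p))]@att(i).T
    return np.array(i["origin"],float),r
def at_z(name,px,z):
    o,r=ray(name,px); return o+r*((z-o[2])/r[:,2])[:,None]
def cloud(name,depth,mask):
    v,u=np.nonzero(mask&(depth>0)); o,r=ray(name,np.c_[u,v]); return o+r*depth[v,u][:,None]
E
python3 - <<'E'
from h import *
print(ctrl.get_obs())
for n in("scene","top"):
    print(camera_info(n)); p,d=camera(n); cv2.imwrite(f"pics/{n}0.png",p)
    for q in("drain_rack","ster_rack","pot_red","pot_yellow","pot_blue","pot_black","mat_red","mat_yellow","mat_blue","mat_black","bur_jar","soak_tub","glass_dish"):
        r=finder.cut_out(n,q); out=[]
        for e in r[:3]:
            c=cloud(n,d,e["mask"])
            out.append((round(e["conf"],2),np.round(e["location"]).tolist(),np.round(np.median(c,0),3).tolist() if len(c) else None,len(c),np.round(c[:,2].max(),3) if len(c) else 0))
        print(n,q,out)
E
```

```text
{'time_s': 0.0, 'qpos': array([ 1.25539979e+00,  3.00461131e-01,  1.52158056e+00,  8.21406376e-06,
        1.32071726e+00, -6.66043308e-02]), 'joint_vel': array([-1.55689487e-04,  2.40116492e-05, -7.47642261e-04,  1.52153804e-03,
        5.63948331e-05, -4.69223380e-04]), 'tau': array([ 2.63911184e-03, -5.31801188e+01, -3.52747965e+01,  7.09198276e-02,
        2.42471328e-02, -9.14376483e-05]), 'ee_pos': array([0.1353484 , 0.53281032, 0.20489202]), 'eef_rot': array([-3.14042947e+00, -8.55616620e-05,  2.89279836e+00]), 'force': array([-0.35357302, -0.49568124, -0.22399175]), 'moment': array([-0.01561267, -0.03032257, -0.03629813]), 'grip_force': 0.0, 'grip_width': 0.09402811313979717}
{'camera_matrix': array([[430.4465035 ,   0.        , 280.01551147],
       [  0.        , 430.4465035 , 205.35310485],
       [  0.        ,   0.        ,   1.        ]]), 'dist_coeffs': array([-0.12191234,  0.        ,  0.        ,  0.        ,  0.        ]), 'origin': array([ 1.11011136, -0.23031496,  0.78318544]), 'attitude': array([-2.49709175, -0.01192867,  1.22439973])}
scene drain_rack [(0.65, [2
[... 2850 characters left out ...]
294, 0.067], 409, np.float64(0.08))]
top mat_yellow [(0.73, [370.0, 235.0], [0.536, -0.22, 0.012], 326, np.float64(0.018))]
top mat_blue [(0.73, [401.0, 247.0], [0.51, -0.287, 0.012], 352, np.float64(0.051))]
top mat_black [(0.84, [339.0, 234.0], [0.534, -0.157, 0.012], 316, np.float64(0.069)), (0.43, [285.0, 141.0], [0.735, -0.029, 0.102], 1667, np.float64(0.107))]
top bur_jar [(0.89, [285.0, 139.0], [0.736, -0.029, 0.102], 1608, np.float64(0.107)), (0.66, [372.0, 238.0], [0.537, -0.221, 0.012], 331, np.float64(0.019))]
top soak_tub [(0.67, [171.0, 151.0], [0.733, 0.215, 0.053], 1506, np.float64(0.068))]
top glass_dish [(0.56, [356.0, 134.0], [0.769, -0.192, 0.024], 305, np.float64(0.032))]
```

View images.

```bash
python3 - <<'E'
from h import *
p,d=camera("top"); cv2.imwrite("pics/crop1.png",cv2.resize(p[190:320,60:490],None,fx=1.86,fy=1.86,interpolation=cv2.INTER_CUBIC))
# dense world map
h,w=d.shape; u,v=np.meshgrid(np.arange(w),np.arange(h)); o,r=ray("top",np.c_[u.ravel(),v.ravel()]); W=(o+r*d.reshape(-1,1)).reshape(h,w,3)
for n in("red","black","yellow","blue"):
    for e in finder.cut_out("top","pot_"+n)[:3]:
        m=e["mask"]&(d>0); c=W[m]
        c2=c[(c[:,2]>.04+0)]
        zt=np.median(c[:,2]); t=c[abs(c[:,2]-zt)<.005][:,:2]
        (cx,cy),R=cv2.minEnclosingCircle(t.astype(np.float32))
        pu=np.argwhere(m&(abs(W[...,2]-zt)<.005))[:,::-1]
        mid=(pu.min(0)+pu.max(0))/2
        print(n,round(e["conf"],2),"zt",round(zt,4),"mean",t.mean(0).round(4),"circ",round(cx,4),round(cy,4),round(R,4),"px",mid,at_z("top",[mid],.067 if zt>.06 else .056)[0].round(4))
e=finder.cut_out("top","ster_rack")[0]; m=e["mask"]&(d>0); c=W[m]; print("z hist",np.histogram(c[:,2],bins=np.arange(0,.032,.002)))
# pixel-based rectangle
cn=max(cv2.findContours(e["mask"].astype(np.uint8),0,2)[0],key=cv2.contourArea).reshape(-1,2)
P=at_z("top",cn,.018)[:,:2]; R=cv2.minAreaRect(P.astype(np.float32)); print("rect@18",R,cv2.boxPoints(R).round(4).tolist())
hsv=cv2.cvtColor(p,cv2.COLOR_BGR2HSV)
te=(abs(hsv[...,0].astype(int)-88)<10)&(hsv[...,1]>90)
n_,L,S,C=cv2.connectedComponentsWithStats(te.astype(np.uint8))
for i in range(1,n_):
    if S[i,4]>30: 
        P=at_z("top",np.argwhere(L==i)[:,::-1],.022)[:,:2]; print("teal",S[i].tolist(),C[i].round(1),P.mean(0).round(4),cv2.minAreaRect(P.astype(np.float32)))
E
```

```text
red 0.63 zt 0.0678 mean [ 0.5371 -0.1051] circ 0.5374 -0.1056 0.0199 px [322.5 237. ] [ 0.5371 -0.1053  0.067 ]
black 0.81 zt 0.068 mean [ 0.5318 -0.1671] circ 0.5318 -0.1675 0.0196 px [352. 239.] [ 0.5311 -0.1671  0.067 ]
black 0.15 zt 0.0121 mean [ 0.5306 -0.2245] circ 0.5297 -0.2337 0.038 px [377.5 240. ] [ 0.5279 -0.2231  0.056 ]
yellow 0.8 zt 0.0676 mean [ 0.5264 -0.2339] circ 0.5263 -0.2354 0.0198 px [384.  240.5] [ 0.5261 -0.2341  0.067 ]
blue 0.82 zt 0.0673 mean [ 0.526  -0.3001] circ 0.5261 -0.3011 0.0197 px [415.5 239.5] [ 0.5263 -0.3     0.067 ]
blue 0.8 zt 0.056 mean [ 0.527  -0.4101] circ 0.5276 -0.4117 0.0211 px [466. 238.] [ 0.5269 -0.4102  0.056 ]
blue 0.61 zt 0.0562 mean [ 0.4192 -0.3257] circ 0.4187 -0.3282 0.0198 px [430. 291.] [ 0.4184 -0.3261  0.056 ]
z hist (array([  29,   28,   63,  557, 1235,  779,  148,   68,  236,  461,  338,
        103,   45,    8,    0]), array([0.   , 0.002, 0.004, 0.006, 0.008, 0.01 , 0.012, 0.014, 0.016,
       0.018, 0.02 , 0.022, 0.024, 0.026, 0.028, 0.03 ]))
rect@18 ((0.5479457974433899, 0.24766427278518677), (0.07552266865968704, 0.2873331606388092), 0.5793375968933105) [[0.5087000131607056, 0.39089998602867126], [0.5116000175476074, 0.10360000282526016], [0.5871999859809875, 0.10440000146627426], [0.5842999815940857, 0.39169999957084656]]
teal [262, 119, 42, 42, 1378] [282.8 139.1] [ 0.7663 -0.0282] ((0.7655495405197144, -0.027413643896579742), (0.0940975472331047, 0.09663765877485275), 88.15923309326172)
teal [295, 219, 8, 36, 226] [298.4 236.9] [ 0.5413 -0.0561] ((0.5422713160514832, -0.0562630370259285), (0.014145847409963608, 0.07830941677093506), 85.56813049316406)
teal [98, 225, 7, 32, 198] [101.  240.5] [0.5464 0.3828] ((0.5465335249900818, 0.38286924362182617), (0.06937962025403976, 0.013278273865580559), 1.4398986101150513)
```

View pics/top0.png

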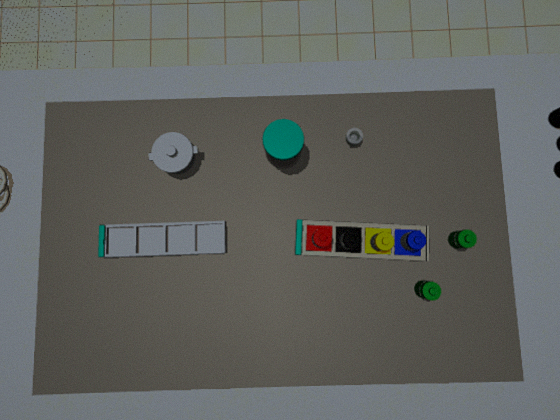

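View pics/scene0.png

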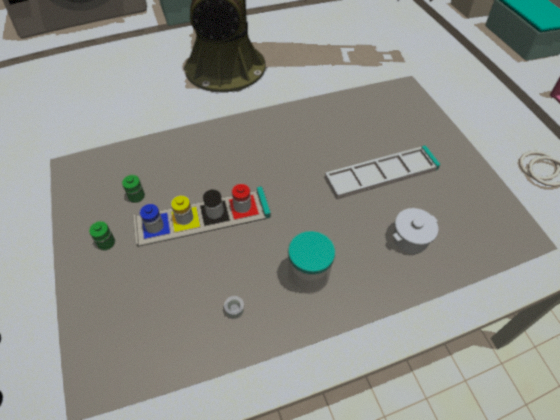

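View pics/crop1.png

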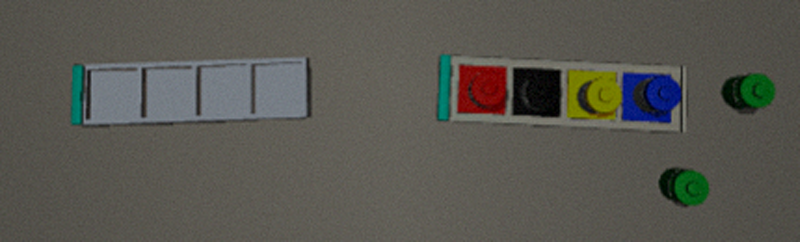

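Order from the teal end is red (320,237), black (353,239), yellow (382,241), blue (413,240). The green look-alikes at (465,239) and (430,291) could be taken for blue; both stand off the rack, and the crop confirms the four pots are on their mats. The steriliser rack is centred at about (0.548, 0.2418) with yaw about +0.6°. I'll turn the tool so that it closes along world x.

Request:
carry_out([
  [[-0.91,-0.54,0],0.21],
  [[-0.91,-0.54,0],0.21],
  [[-0.91,-0.54,0],0.21],
  [[-0.91,-0.54,0],0.21],
  [[-0.91,-0.54,0],0.21],
  [[-0.91,-0.54,0],0.21],
  [[-0.91,-0.54,0],0.21],
  [[-0.91,-0.54,0],0.21],
  [[-0.91,-0.54,0],0.21],
  [[-0.91,-0.54,0],0.21],
  [[-0.91,-0.54,0],0.21],
], hand=-1, force=20)

```text
time_s: 2.8
ee_pos: [0.2852, 0.3836, 0.2055]
eef_rot: [3.142, -0.0, 1.577]
force: [0.5, 0.4, 0.2]
grip_width: 0.0941
grip_force: 0.0
```

Request:
carry_out([
  [[-1,0.7,0],0],
  [[-1,0.7,0],0],
  [[-1,0.7,0],0],
  [[-1,0.7,0],0],
  [[-1,0.7,0],0],
  [[-1,0.7,0],0],
])

```text
time_s: 3.4
ee_pos: [0.4278, 0.1805, 0.2054]
eef_rot: [3.141, 0.0, 1.572]
force: [0.3, 0.4, 0.2]
grip_width: 0.0937
grip_force: 0.0
```

Request:
carry_out([
  [[-1,0.5,0],0],
  [[-1,0.5,0],0],
  [[-1,0.5,0],0],
  [[-1,0.5,0],0],
  [[-1,0.5,0],0],
  [[-1,0.5,0],0],
])

```text
time_s: 4.0
ee_pos: [0.5269, -0.0175, 0.205]
eef_rot: [-3.141, 0.0, 1.573]
force: [1.0, 1.0, 0.1]
grip_width: 0.0938
grip_force: 0.0
```

Request:
carry_out([
  [[-0.44,0.05,0],0],
  [[-0.44,0.05,0],0],
  [[-0.44,0.05,0],0],
  [[-0.44,0.05,0.2],0],
  [[-0.44,0.05,0.4],0],
  [[-0.44,0.05,0.4],0],
  [[-0.44,0.05,0.4],0],
])

```text
time_s: 4.7
ee_pos: [0.5367, -0.1026, 0.1265]
eef_rot: [-3.141, -0.0, 1.575]
force: [-0.4, 0.2, 0.6]
grip_width: 0.094
grip_force: 0.0
```

Request:
carry_out([
  [[-0.013,0,0.15],0],
  [[-0.013,0,0.3],0],
  [[-0.013,0,0.42],0],
  [[-0.013,0,0.47],0],
  [[-0.013,0,0.47],0],
  [[-0.013,0,0.47],0],
])

```text
time_s: 5.3
ee_pos: [0.5376, -0.1064, 0.0334]
eef_rot: [3.139, 0.001, 1.574]
force: [-0.3, -0.6, 0.2]
grip_width: 0.0941
grip_force: 0.0
```

Request:
carry_out([
  [[0,0,0],0],
  [[0,0,0],0],
  [[0,0,0],0],
  [[0,0,0],0],
  [[0,0,0],0],
  [[0,0,0],0],
  [[0,0,0],0],
  [[0,0,0],0],
], hand=1, force=20)

```text
time_s: 6.1
ee_pos: [0.5365, -0.1064, 0.0314]
eef_rot: [3.142, 0.0, 1.573]
force: [0.1, 0.2, 0.7]
grip_width: 0.0397
grip_force: 20.0
```

Request:
carry_out([
  [[0,0,-0.05],0],
  [[0,0,-0.15],0],
  [[0,0,-0.3],0],
  [[0.08,0,-0.4],0],
  [[0.22,0.06,-0.4],0],
  [[0.4,0.06,-0.4],0],
  [[0.58,0.06,-0.4],0],
  [[0.76,0.06,-0.4],0],
  [[0.9,0.06,-0.4],0],
  [[0.97,0.06,-0.4],0],
  [[1,0.06,-0.4],0],
  [[1,0.06,-0.4],0],
])

```text
time_s: 7.3
ee_pos: [0.548, 0.0935, 0.1116]
eef_rot: [-3.142, 0.0, 1.574]
force: [0.5, -0.2, -2.5]
grip_width: 0.04
grip_force: 20.0
```

Request:
carry_out([
  [[0.1,0,0],0],
  [[0.2,0,0],0],
  [[0.245,0,0],0],
  [[0.245,0,0.05],0],
  [[0.245,0,0.13],0],
  [[0.245,0,0.22],0],
  [[0.245,0,0.28],0],
  [[0.245,0,0.33],0],
  [[0.245,0,0.35],0],
  [[0.245,0,0.35],0],
  [[0.245,0,0.35],0],
])

```text
time_s: 8.4
ee_pos: [0.5482, 0.1426, 0.042]
eef_rot: [3.141, -0.0, 1.573]
force: [-0.2, 0.7, -0.6]
grip_width: 0.0397
grip_force: 20.0
```

```bash
python3 - <<'E'
from h import *
p,d=camera("scene"); cv2.imwrite("pics/s1.png",cv2.resize(p[110:230,290:470],None,fx=4,fy=4,interpolation=cv2.INTER_CUBIC))
E
```

```text
(no output)
```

View pics/s1.png

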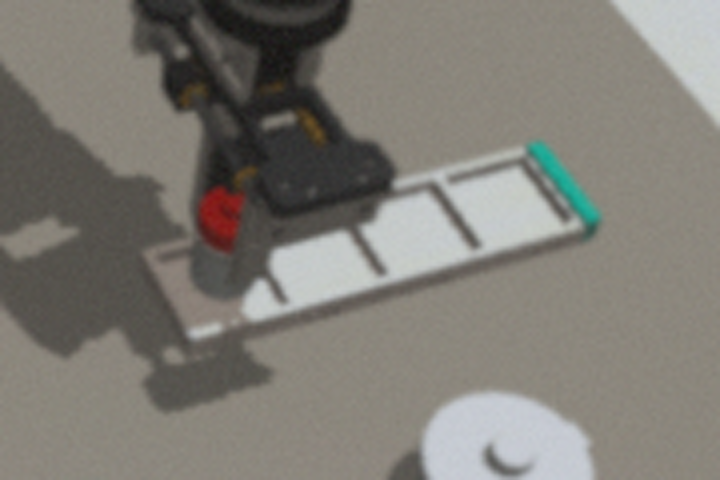

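The red pot, with its base near (220,290) in the crop, hangs over the end cell farthest from the teal end. Lowering it gently.

Request:
carry_out([
  [[0,0,0.02],0],
  [[0,0,0.04],0],
  [[0,0,0.052],0],
  [[0,0,0.058],0],
  [[0,0,0.063],0],
  [[0,0,0.067],0],
  [[0,0,0.067],0],
  [[0,0,0.067],0],
])

```text
time_s: 9.25
ee_pos: [0.5479, 0.1427, 0.0284]
eef_rot: [3.141, -0.0, 1.573]
force: [-3.2, 0.5, 5.5]
grip_width: 0.0394
grip_force: 20.0
```

Request:
carry_out([
  [[0,0,0],0],
  [[0,0,0],0],
  [[0,0,0],0],
  [[0,0,0],0],
  [[0,0,0],0],
  [[0,0,-0.1],0],
  [[0,0,-0.3],0],
  [[0,0,-0.5],0],
  [[0,0,-0.6],0],
  [[0,0,-0.6],0],
], hand=-1)

```text
time_s: 10.25
ee_pos: [0.5491, 0.1429, 0.1512]
eef_rot: [3.136, -0.001, 1.573]
force: [-0.7, -0.8, -1.2]
grip_width: 0.094
grip_force: 0.0
```

Request:
carry_out([
  [[-1,-0.05,0],0],
  [[-1,-0.05,0],0],
  [[-1,-0.05,0],0],
  [[-1,-0.05,0],0],
  [[-1,-0.05,0],0],
  [[-1,-0.05,0],0],
])

```text
time_s: 10.85
ee_pos: [0.5379, -0.0581, 0.1469]
eef_rot: [-3.14, -0.0, 1.571]
force: [0.0, -0.2, 0.1]
grip_width: 0.0939
grip_force: 0.0
```

```bash
cat > m.py <<'E'
from h import *
import sys
for cam in ("top","scene"):
  p,d=camera(cam)
  for n in sys.argv[1:]:
    for e in finder.cut_out(cam,"pot_"+n)[:2]:
        c=cloud(cam,d,e["mask"]); zt=c[:,2].max()
        t=c[(c[:,2]>np.percentile(c[:,2],60)-.006)&(c[:,2]<np.percentile(c[:,2],60)+.006)]
        print(cam,n,round(e["conf"],2),np.round(e["location"]).tolist(),"median",np.median(t,0).round(4),"n",len(c),"zmax",zt.round(4))
E
python3 m.py red black
```

```text
top red 0.88 [206.0, 236.0] median [0.5472 0.1417 0.0652] n 365 zmax 0.0755
scene red 0.89 [346.0, 175.0] median [0.5554 0.1375 0.0604] n 417 zmax 0.0716
scene black 0.97 [213.0, 203.0] median [ 0.5394 -0.1686  0.0635] n 487 zmax 0.0744
scene black 0.43 [244.0, 207.0] median [ 0.542  -0.1021  0.0079] n 564 zmax 0.0122
```

Request:
carry_out([
  [[-0.2,-0.03,0],0],
  [[-0.4,-0.03,0],0],
  [[-0.55,-0.03,0],0],
  [[-0.55,-0.03,0],0],
  [[-0.55,-0.03,0],0],
  [[-0.55,-0.03,0.15],0],
  [[-0.55,-0.03,0.2],0],
  [[-0.55,-0.03,0.2],0],
  [[-0.55,-0.03,0.2],0],
])

```text
time_s: 12.05
ee_pos: [0.533, -0.1668, 0.1088]
eef_rot: [3.141, 0.0, 1.574]
force: [-0.3, 0.3, -0.7]
grip_width: 0.094
grip_force: 0.0
```

Request:
carry_out([
  [[0,-0.007,0.12],0],
  [[0,-0.007,0.25],0],
  [[0,-0.007,0.34],0],
  [[0,-0.007,0.383],0],
  [[0,-0.007,0.383],0],
  [[0,-0.007,0.383],0],
])

```text
time_s: 12.65
ee_pos: [0.5319, -0.1675, 0.0327]
eef_rot: [3.14, 0.001, 1.573]
force: [0.9, -0.1, 0.1]
grip_width: 0.0943
grip_force: 0.0
```

Request:
carry_out([
  [[0,0,0],0],
  [[0,0,0],0],
  [[0,0,0],0],
  [[0,0,0],0],
  [[0,0,0],0],
  [[0,0,0],0],
  [[0,0,0],0],
  [[0,0,0],0],
], hand=1, force=20)

```text
time_s: 13.45
ee_pos: [0.5313, -0.1674, 0.0314]
eef_rot: [3.142, 0.0, 1.573]
force: [0.5, 0.1, 0.1]
grip_width: 0.0398
grip_force: 20.0
```

Request:
carry_out([
  [[0,0,-0.05],0],
  [[0,0,-0.15],0],
  [[0,0,-0.3],0],
  [[0.05,0,-0.45],0],
  [[0.2,0.08,-0.55],0],
  [[0.4,0.08,-0.55],0],
  [[0.6,0.08,-0.55],0],
  [[0.8,0.08,-0.55],0],
  [[1,0.08,-0.55],0],
])

```text
time_s: 14.35
ee_pos: [0.5464, 0.0342, 0.1421]
eef_rot: [3.141, -0.0, 1.573]
force: [0.8, -0.0, -1.4]
grip_width: 0.0396
grip_force: 20.0
```

Request:
carry_out([
  [[0.2,0,0],0],
  [[0.4,0,0],0],
  [[0.6,0,0],0],
  [[0.75,0,0],0],
  [[0.84,0,0],0],
  [[0.88,0,0],0],
  [[0.88,0,0],0],
  [[0.88,0,0],0],
])

```text
time_s: 15.15
ee_pos: [0.5463, 0.2078, 0.1416]
eef_rot: [-3.142, 0.0, 1.573]
force: [-0.7, -0.2, -0.8]
grip_width: 0.0399
grip_force: 20.0
```

Request:
carry_out([
  [[0.005,0.01,0.08],0],
  [[0.005,0.01,0.2],0],
  [[0.005,0.01,0.32],0],
  [[0.005,0.01,0.42],0],
  [[0.005,0.01,0.48],0],
  [[0.005,0.01,0.515],0],
  [[0.005,0.01,0.535],0],
  [[0.005,0.01,0.55],0],
  [[0.005,0.01,0.558],0],
  [[0.005,0.01,0.564],0],
  [[0.005,0.01,0.564],0],
  [[0.005,0.01,0.564],0],
])

```text
time_s: 16.35
ee_pos: [0.5484, 0.2097, 0.0289]
eef_rot: [3.141, -0.0, 1.573]
force: [0.2, 0.8, -1.7]
grip_width: 0.0397
grip_force: 20.0
```

Half a millimetre more, then release.

Request:
carry_out([
  [[0,0,0.003],0],
  [[0,0,0.003],0],
  [[0,0,0.003],0],
])

```text
time_s: 16.65
ee_pos: [0.5484, 0.2097, 0.0284]
eef_rot: [3.141, -0.0, 1.573]
force: [-1.5, 0.1, 4.3]
grip_width: 0.0396
grip_force: 20.0
```

Request:
carry_out([
  [[0,0,0],0],
  [[0,0,0],0],
  [[0,0,0],0],
  [[0,0,0],0],
  [[0,0,0],0],
  [[0,0,-0.1],0],
  [[0,0,-0.3],0],
  [[0,0,-0.5],0],
  [[0,0,-0.6],0],
  [[0,0,-0.6],0],
], hand=-1)

```text
time_s: 17.65
ee_pos: [0.5495, 0.21, 0.1513]
eef_rot: [3.136, -0.002, 1.573]
force: [0.2, 0.6, 0.1]
grip_width: 0.094
grip_force: 0.0
```

Request:
carry_out([
  [[-1,-0.05,0],0],
  [[-1,-0.05,0],0],
  [[-1,-0.05,0],0],
  [[-1,-0.05,0],0],
  [[-1,-0.05,0],0],
  [[-1,-0.05,0],0],
])

```text
time_s: 18.25
ee_pos: [0.5384, 0.0089, 0.1471]
eef_rot: [-3.14, -0.0, 1.571]
force: [0.8, -0.3, -0.6]
grip_width: 0.0942
grip_force: 0.0
```

Request:
carry_out([
  [[-1,-0.05,0],0],
  [[-1,-0.05,0],0],
  [[-1,-0.05,0],0],
  [[-1,-0.05,0],0],
  [[-1,-0.05,0],0],
  [[-1,-0.05,0],0],
])

```text
time_s: 18.85
ee_pos: [0.5294, -0.1897, 0.1472]
eef_rot: [-3.141, -0.001, 1.573]
force: [0.3, 0.9, -0.3]
grip_width: 0.0939
grip_force: 0.0
```

```bash
python3 m.py red black
```

```text
top red 0.88 [205.0, 237.0] median [0.5471 0.1413 0.0651] n 331 zmax 0.0774
top black 0.82 [178.0, 234.0] median [0.5484 0.2077 0.0653] n 372 zmax 0.0767
top black 0.18 [320.0, 224.0] median [ 0.5415 -0.1294  0.0092] n 1009 zmax 0.0267
scene red 0.56 [345.0, 174.0] median [0.5555 0.138  0.0602] n 446 zmax 0.0712
scene red 0.2 [394.0, 169.0] median [0.556  0.2724 0.0083] n 2288 zmax 0.0221
scene black 0.91 [369.0, 167.0] median [0.555  0.2038 0.0605] n 456 zmax 0.0706
scene black 0.6 [214.0, 214.0] median [ 0.5376 -0.1688  0.0079] n 555 zmax 0.0115
```

Request:
carry_out([
  [[-0.15,-0.016,0],0],
  [[-0.222,-0.016,0],0],
  [[-0.222,-0.016,0],0],
  [[-0.222,-0.016,0],0],
  [[-0.222,-0.016,0.12],0],
  [[-0.222,-0.016,0.2],0],
  [[-0.222,-0.016,0.2],0],
  [[-0.222,-0.016,0.2],0],
])

```text
time_s: 19.95
ee_pos: [0.5265, -0.2342, 0.1086]
eef_rot: [3.142, -0.0, 1.574]
force: [0.4, -0.5, -0.0]
grip_width: 0.094
grip_force: 0.0
```

Request:
carry_out([
  [[0,0,0.12],0],
  [[0,0,0.25],0],
  [[0,0,0.34],0],
  [[0,0,0.383],0],
  [[0,0,0.383],0],
  [[0,0,0.383],0],
])

```text
time_s: 20.55
ee_pos: [0.5269, -0.235, 0.0327]
eef_rot: [3.14, 0.001, 1.573]
force: [0.6, -0.4, 0.2]
grip_width: 0.0936
grip_force: 0.0
```

Request:
carry_out([
  [[0,0,0],0],
  [[0,0,0],0],
  [[0,0,0],0],
  [[0,0,0],0],
  [[0,0,0],0],
  [[0,0,0],0],
  [[0,0,0],0],
  [[0,0,0],0],
], hand=1, force=20)

```text
time_s: 21.35
ee_pos: [0.5262, -0.2348, 0.0315]
eef_rot: [-3.142, -0.0, 1.573]
force: [0.0, -0.0, -0.1]
grip_width: 0.0394
grip_force: 20.0
```

Request:
carry_out([
  [[0,0,-0.05],0],
  [[0,0,-0.15],0],
  [[0,0,-0.3],0],
  [[0.05,0,-0.45],0],
  [[0.2,0.05,-0.55],0],
  [[0.4,0.05,-0.55],0],
  [[0.6,0.05,-0.55],0],
  [[0.8,0.05,-0.55],0],
  [[1,0.05,-0.55],0],
])

```text
time_s: 22.25
ee_pos: [0.5354, -0.0332, 0.1422]
eef_rot: [3.141, 0.0, 1.573]
force: [1.3, 0.1, -1.5]
grip_width: 0.0394
grip_force: 20.0
```

Request:
carry_out([
  [[0.2,0.01,0],0],
  [[0.4,0.02,0],0],
  [[0.6,0.03,0],0],
  [[0.8,0.04,0],0],
  [[1,0.06,0],0],
])

```text
time_s: 22.75
ee_pos: [0.5469, 0.1669, 0.1422]
eef_rot: [3.141, -0.0, 1.573]
force: [-0.2, -0.2, -1.3]
grip_width: 0.0398
grip_force: 20.0
```

Request:
carry_out([
  [[0.18,0,0],0],
  [[0.34,0,0],0],
  [[0.46,0,0],0],
  [[0.53,0,0],0],
  [[0.55,0,0],0],
  [[0.55,0,0],0],
  [[0.55,0,0],0],
])

```text
time_s: 23.45
ee_pos: [0.5471, 0.2742, 0.1416]
eef_rot: [-3.142, 0.0, 1.572]
force: [0.4, -0.8, -1.6]
grip_width: 0.0398
grip_force: 20.0
```

Request:
carry_out([
  [[0,0,0.08],0],
  [[0,0,0.2],0],
  [[0,0,0.32],0],
  [[0,0,0.42],0],
  [[0,0,0.48],0],
  [[0,0,0.515],0],
  [[0,0,0.535],0],
  [[0,0,0.55],0],
  [[0,0,0.558],0],
  [[0,0,0.564],0],
  [[0,0,0.567],0],
  [[0,0,0.567],0],
])

```text
time_s: 24.65
ee_pos: [0.5471, 0.2753, 0.0285]
eef_rot: [3.141, -0.0, 1.573]
force: [-2.0, 0.3, 1.0]
grip_width: 0.0397
grip_force: 20.0
```

Request:
carry_out([
  [[0,0,0],0],
  [[0,0,0],0],
  [[0,0,0],0],
  [[0,0,0],0],
  [[0,0,0],0],
  [[0,0,-0.1],0],
  [[0,0,-0.3],0],
  [[0,0,-0.5],0],
  [[0,0,-0.6],0],
  [[0,0,-0.6],0],
], hand=-1)

```text
time_s: 25.65
ee_pos: [0.5481, 0.2758, 0.1515]
eef_rot: [3.137, -0.002, 1.573]
force: [-0.0, -0.9, 0.3]
grip_width: 0.0937
grip_force: 0.0
```

Request:
carry_out([
  [[-1,-0.05,0],0],
  [[-1,-0.05,0],0],
  [[-1,-0.05,0],0],
  [[-1,-0.05,0],0],
  [[-1,-0.05,0],0],
  [[-1,-0.05,0],0],
])

```text
time_s: 26.25
ee_pos: [0.5371, 0.0745, 0.1472]
eef_rot: [-3.14, -0.0, 1.571]
force: [0.0, 0.5, 0.1]
grip_width: 0.0941
grip_force: 0.0
```

Request:
carry_out([
  [[-1,-0.05,0],0],
  [[-1,-0.05,0],0],
  [[-1,-0.05,0],0],
  [[-1,-0.05,0],0],
  [[-1,-0.05,0],0],
  [[-1,-0.05,0],0],
])

```text
time_s: 26.85
ee_pos: [0.528, -0.1242, 0.1473]
eef_rot: [-3.141, -0.001, 1.573]
force: [-0.1, 0.1, -0.2]
grip_width: 0.094
grip_force: 0.0
```

Request:
carry_out([
  [[-0.8,0,0],0],
  [[-0.8,0,0],0],
  [[-0.8,0,0],0],
  [[-0.8,0,0],0],
  [[-0.8,0,0],0],
  [[-0.8,0,0],0],
])

```text
time_s: 27.45
ee_pos: [0.529, -0.2825, 0.1477]
eef_rot: [-3.141, -0.001, 1.575]
force: [-0.6, 0.6, 0.3]
grip_width: 0.0938
grip_force: 0.0
```

Request:
carry_out([
  [[-0.08,-0.012,0],0],
  [[-0.08,-0.012,0.06],0],
  [[-0.08,-0.012,0.15],0],
  [[-0.08,-0.012,0.2],0],
  [[-0.08,-0.012,0.2],0],
  [[-0.08,-0.012,0.2],0],
])

```text
time_s: 28.05
ee_pos: [0.5261, -0.3007, 0.1082]
eef_rot: [3.142, 0.0, 1.574]
force: [0.3, -0.4, -0.2]
grip_width: 0.094
grip_force: 0.0
```

```bash
python3 m.py yellow blue
```

```text
top yellow 0.9 [146.0, 238.0] median [0.547  0.2711 0.0651] n 387 zmax 0.0764
top blue 0.84 [410.0, 239.0] median [ 0.5256 -0.2976  0.0683] n 384 zmax 0.0784
top blue 0.64 [204.0, 237.0] median [0.547  0.1413 0.0653] n 326 zmax 0.0754
scene yellow 0.76 [395.0, 161.0] median [0.5544 0.268  0.0605] n 412 zmax 0.0706
scene yellow 0.19 [348.0, 173.0] median [0.5556 0.1388 0.0605] n 459 zmax 0.072
scene blue 0.88 [103.0, 235.0] median [ 0.535  -0.4106  0.0534] n 561 zmax 0.0644
scene blue 0.57 [155.0, 223.0] median [ 0.5441 -0.3004  0.0511] n 341 zmax 0.1188
```

Request:
carry_out([
  [[0,0,0.12],0],
  [[0,0,0.25],0],
  [[0,0,0.34],0],
  [[0,0,0.381],0],
  [[0,0,0.381],0],
  [[0,0,0.381],0],
])

```text
time_s: 28.95
ee_pos: [0.5264, -0.3011, 0.0329]
eef_rot: [3.141, 0.001, 1.573]
force: [-0.1, -0.6, -0.6]
grip_width: 0.0942
grip_force: 0.0
```

Request:
carry_out([
  [[0,0,0],0],
  [[0,0,0],0],
  [[0,0,0],0],
  [[0,0,0],0],
  [[0,0,0],0],
  [[0,0,0],0],
  [[0,0,0],0],
  [[0,0,0],0],
], hand=1, force=20)

```text
time_s: 29.75
ee_pos: [0.5259, -0.3008, 0.0318]
eef_rot: [-3.142, -0.0, 1.573]
force: [-1.0, 0.1, 0.2]
grip_width: 0.0395
grip_force: 20.0
```

Request:
carry_out([
  [[0,0,-0.05],0],
  [[0,0,-0.15],0],
  [[0,0,-0.3],0],
  [[0.05,0,-0.45],0],
  [[0.2,0.05,-0.55],0],
  [[0.4,0.05,-0.55],0],
  [[0.6,0.05,-0.55],0],
  [[0.8,0.05,-0.55],0],
  [[1,0.05,-0.55],0],
])

```text
time_s: 30.65
ee_pos: [0.5352, -0.0993, 0.1425]
eef_rot: [3.141, 0.0, 1.573]
force: [0.9, 0.3, -2.3]
grip_width: 0.0394
grip_force: 20.0
```

Request:
carry_out([
  [[0.2,0.01,0],0],
  [[0.4,0.02,0],0],
  [[0.6,0.03,0],0],
  [[0.8,0.04,0],0],
  [[1,0.06,0],0],
])

```text
time_s: 31.15
ee_pos: [0.5467, 0.1009, 0.1426]
eef_rot: [3.141, -0.0, 1.573]
force: [0.5, -0.1, -1.9]
grip_width: 0.0397
grip_force: 20.0
```

Request:
carry_out([
  [[0.2,0,0],0],
  [[0.4,0,0],0],
  [[0.6,0,0],0],
  [[0.8,0,0],0],
  [[0.93,0,0],0],
  [[1,0,0],0],
  [[1,0,0],0],
  [[1,0,0],0],
])

```text
time_s: 31.95
ee_pos: [0.5465, 0.2982, 0.1419]
eef_rot: [-3.141, 0.0, 1.573]
force: [-0.5, -0.6, -2.6]
grip_width: 0.0394
grip_force: 20.0
```

Request:
carry_out([
  [[0.07,0,0],0],
  [[0.15,0,0],0],
  [[0.2,0,0],0],
  [[0.21,0,0],0],
  [[0.21,0,0],0],
  [[0.21,0,0],0],
])

```text
time_s: 32.55
ee_pos: [0.5463, 0.341, 0.1417]
eef_rot: [-3.141, 0.0, 1.573]
force: [0.2, -0.3, -0.6]
grip_width: 0.0396
grip_force: 20.0
```

Request:
carry_out([
  [[0,0,0.08],0],
  [[0,0,0.2],0],
  [[0,0,0.32],0],
  [[0,0,0.42],0],
  [[0,0,0.48],0],
  [[0,0,0.515],0],
  [[0,0,0.535],0],
  [[0,0,0.55],0],
  [[0,0,0.558],0],
  [[0,0,0.563],0],
  [[0,0,0.566],0],
  [[0,0,0.566],0],
])

```text
time_s: 33.75
ee_pos: [0.5464, 0.3413, 0.0289]
eef_rot: [3.141, -0.0, 1.573]
force: [1.1, 0.4, -1.1]
grip_width: 0.0398
grip_force: 20.0
```

Request:
carry_out([
  [[0,0,0.002],0],
  [[0,0,0.003],0],
  [[0,0,0.003],0],
])

```text
time_s: 34.05
ee_pos: [0.5465, 0.3413, 0.0288]
eef_rot: [3.141, -0.0, 1.573]
force: [-2.6, -1.0, 5.1]
grip_width: 0.0397
grip_force: 20.0
```

Request:
carry_out([
  [[0,0,0],0],
  [[0,0,0],0],
  [[0,0,0],0],
  [[0,0,0],0],
  [[0,0,0],0],
  [[0,0,-0.1],0],
  [[0,0,-0.3],0],
  [[0,0,-0.5],0],
  [[0,0,-0.6],0],
  [[0,0,-0.6],0],
], hand=-1)

```text
time_s: 35.05
ee_pos: [0.5474, 0.3419, 0.1515]
eef_rot: [3.137, -0.003, 1.573]
force: [0.1, 0.5, -0.6]
grip_width: 0.0939
grip_force: 0.0
```

Request:
carry_out([
  [[-1,-0.8,-0.2],0],
  [[-1,-0.8,-0.2],0],
  [[-1,-0.8,-0.2],0],
  [[-1,-0.8,-0.2],0],
  [[-1,-0.8,-0.2],0],
  [[-1,-0.8,-0.2],0],
  [[-1,-0.8,-0.2],0],
])

```text
time_s: 35.75
ee_pos: [0.3865, 0.1402, 0.1879]
eef_rot: [3.141, -0.0, 1.572]
force: [0.4, 0.5, -0.1]
grip_width: 0.0943
grip_force: 0.0
```

Request:
carry_out([
  [[-1,0,0],0],
  [[-1,0,0],0],
  [[-1,0,0],0],
  [[-1,0,0],0],
  [[-1,0,0],0],
  [[-1,0,0],0],
])

```text
time_s: 36.35
ee_pos: [0.3879, -0.0595, 0.1872]
eef_rot: [-3.14, -0.001, 1.571]
force: [1.0, -0.3, 0.4]
grip_width: 0.0938
grip_force: 0.0
```

```bash
python3 m.py red black yellow blue; python3 - <<'E'
from h import *
p,d=camera("top"); q,_=camera("scene")
a=cv2.resize(p[205:275,85:245],None,fx=4.5,fy=4,interpolation=2); b=cv2.resize(q[110:230,300:460],(720,320),interpolation=2)
cv2.imwrite("pics/f.png",np.vstack([a,b]))
E
```

```text
top red 0.64 [204.0, 236.0] median [0.5481 0.1413 0.0652] n 343 zmax 0.0767
top black 0.89 [174.0, 238.0] median [0.5488 0.2073 0.0654] n 344 zmax 0.076
top black 0.59 [170.0, 152.0] median [0.7342 0.2174 0.0531] n 1496 zmax 0.0693
top yellow 0.77 [146.0, 237.0] median [0.5469 0.2724 0.0652] n 397 zmax 0.076
top yellow 0.65 [178.0, 237.0] median [0.5484 0.207  0.0654] n 343 zmax 0.076
top blue 0.82 [429.0, 288.0] median [ 0.4189 -0.3248  0.0571] n 424 zmax 0.0684
top blue 0.73 [116.0, 240.0] median [0.5468 0.3352 0.0653] n 408 zmax 0.0756
scene red 0.91 [346.0, 174.0] median [0.5548 0.1389 0.0604] n 440 zmax 0.0716
scene red 0.19 [212.0, 215.0] median [ 0.5367 -0.1682  0.008 ] n 545 zmax 0.0113
scene black 0.96 [370.0, 170.0] median [0.5548 0.205  0.0608] n 430 zmax 0.072
scene yellow 0.69 [392.0, 160.0] median [0.5544 0.2666 0.0598] n 421 zmax 0.0711
scene blue 0.89 [103.0, 234.0] median [ 0.5345 -0.4106  0.0531] n 563 zmax 0.0638
scene blue 0.81 [420.0, 153.0] median [0.5546 0.3317 0.0592] n 371 zmax 0.0711
```

View pics/f.png

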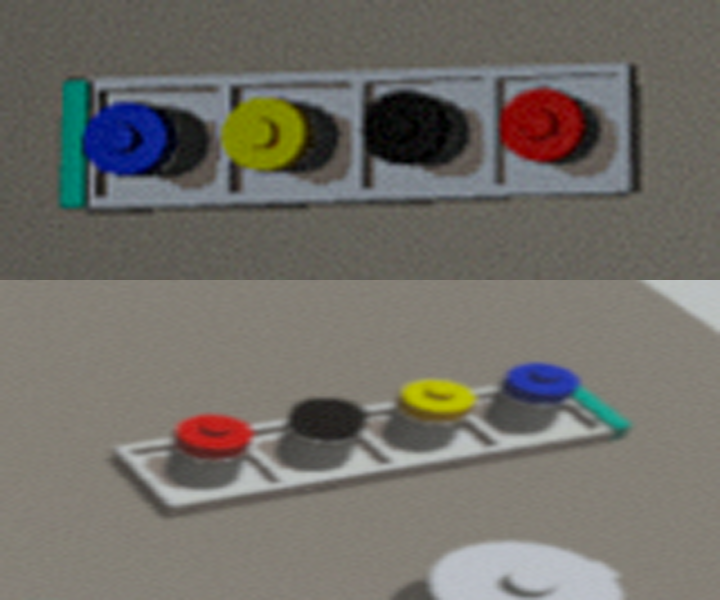

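The final picture shows all four pots upright in their cells, blue to red from the teal end, with lid heights of about 0.064 m as expected.

```bash
python3 -c "
from station import ctrl
print(ctrl.hand_in())"
```

```text
the job is handed in; nothing more can be done
None
```

All four pots stand upright in the steriliser rack in reverse order (from the teal end: blue, yellow, black, red), the gripper is clear of them, and the job was handed in at about 37 s; no verdict was returned.

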